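# Change the module cartridges in the push-push test bays

### The arm

A 6-joint arm with a two-finger parallel gripper is mounted at the origin on the work surface. World frame = base frame: x ahead of the robot, y to its left, z up, the work surface at z = 0. Lengths are in m, angles in rad, forces in N, time in s.
With the tool pointing down it reaches from about 0.25 to 0.775 m from the base axis. Payload 8.9 kg.
Tool frame: the origin (TCP) lies on the centre line of the jaws, within the pads' length; the fingertips stand 14 mm ahead of it and the grasp point (between the pads) lies 5 mm behind it (ctrl.finger_overhang is the z of the fingertips in the tool frame, in m); z points along the fingers, y is the direction in which the jaws open and shut (so a half turn about z gives the same grasp; the last joint's range is limited). The gripper opens to 85 mm and grips with 20 to 120 N. Pads are 22 mm wide; open, the fingers measure 114 mm over their backs; the gripper's body (76 mm by 85 mm) begins 54 mm behind the grasp point. The pads swing forward as they close: fully open they stand 13 mm farther back than shut.
Start: joints at [-1.349, 0.291, -0.153, 1.127, 0, 1.431], TCP at [0.185, -0.491, 0.245] pointing down, gripper open.
Joint ranges: [-2.52, 2.52], [-0.91, 1.74], [-1.3, 1.37], [-1.96, 2.02], [-1.52, 1.47], [-3.14, 3.14]. Speed limits (rad/s): [2.22, 2.22, 2.79, 3.14, 3.14, 3.14].

### API

Orientations are given as a unit quaternion [x, y, z, w].
In Python, from plant import ctrl gives the robot as it stands.
- The arm moves only by the tool arm_command, never from a script. Its argument "moves" is text: rows parted by semicolons, each of 5 numbers parted by spaces: the shift along the tool's x, y, z in m, then the turn about the tool's z in degrees, then the closure in counts, from 0 (fully open) to 255 (shut). A call has 1 to 20 rows; each row shifts and turns the commanded pose from where the row before left it, along the tool's axes as they then stand; what a row does not reach is not made up. A row lasts 1/10 s, in which the tool goes at most 50 mm and 8.59 degrees, less where a joint would pass 70% of its speed; a pose out of reach is approached as far as the arm can. A call is refused whole if a number of a shift passes 0.05 or a number of a turn 8.59, either way. A call with a gripper value outside its range is refused whole. The fingers move at their own pace and stop on an object; the grip force is fixed at half the most. Time passes only in rows, so rows that do not move let the fingers close. It gives the time, the measured TCP pose, the force and the opening at its end, in the units of the state.
- ctrl.read_state(): the state, without advancing time (a new reading comes with each control period).
- ctrl.read_camera(name): name is "scene" or "top" or "wrist"; returns a dict with "color" (400x640x3 uint8, red, green, blue), "K" (3x3 intrinsics, pixels), "world_from_camera" (4x4, takes a point from camera to world coordinates). Camera axes: x right, y down, z forward; pixel columns grow to the right and rows downward; lengths in m; the calibration is good to about 2 mm. A picture is of the moment at which its call begins. There is no depth.
- ctrl.finish_job(): hands the job in, once; it reports no verdict.
The state is a dict: "time_s": time; "joint_positions": joint angles; "joint_velocities": joint speeds; "effort": joint torques, N m; "tcp_pos": TCP position; "tcp_rot": TCP orientation; "wrist_force": force on the tool from outside, world axes, zero at the start; "ft_torque": the same for the moment, N m; "width": opening from 0.0 (shut) to 1.0 (fully open).
Only numpy, scipy, OpenCV 4.12 (cv2) and the standard library are available. Lean on these libraries where they do the work, as an engineer would, in place of code of your own. Each camera call takes 0.05 s, during which the arm holds its last target. There are 200 camera calls.

### The job

Push the finished cartridge in its test bay so that it pops up, lift it out, hold it upright at the inspection eye with the side shown over the cross and level with the lens - first the window face, then the narrow side with the brass contacts, then the plain back, a moment each - and stand it upright in the grey out-tray. Then push every waiting cartridge down into a bay of its own until the catch holds it, and only when all are in press the start button. Leave the other things on the bench where they are.

Things in the scene. Friction and masses are not known exactly. Their poses are not given: they have to be found in the camera images.
- old_c (a point): Finished aluminium cartridge with a dark steel foot, 44 mm thick (own x) x 60 mm wide (own y) x 100 mm tall (own z, up), 0.3 kg; both the 44 mm and the 60 mm way can be gripped; at the start it is caught down in one of the three bays. Point: its centre, 50 mm above its underside. A round dark glass window is on its +x face, a strip of brass contacts on its narrow +y side, its -x face is plain.
- old_front (a point): Middle of the finished cartridge's window face (22 mm from its centre along own +x).
- old_edge (a point): Middle of the finished cartridge's narrow contact-strip side (30 mm from its centre along own +y).
- old_back (a point): Middle of the finished cartridge's plain back (22 mm from its centre along own -x).
- new1_c (a point): Waiting aluminium cartridge with a dark steel foot, 44 mm thick (own x) x 60 mm wide (own y) x 100 mm tall (own z, up), 0.3 kg; both the 44 mm and the 60 mm way can be gripped, same as the finished one, standing upright on the table at the robot's right (two or three such are there). Point: its centre, 50 mm above its underside.
- new2_c (a point): Waiting aluminium cartridge with a dark steel foot, 44 mm thick (own x) x 60 mm wide (own y) x 100 mm tall (own z, up), 0.3 kg; both the 44 mm and the 60 mm way can be gripped, same as the finished one, standing upright on the table at the robot's right (two or three such are there). Point: its centre, 50 mm above its underside.
- new3_c (a point): Waiting aluminium cartridge with a dark steel foot, 44 mm thick (own x) x 60 mm wide (own y) x 100 mm tall (own z, up), 0.3 kg; both the 44 mm and the 60 mm way can be gripped, same as the finished one, standing upright on the table at the robot's right (two or three such are there). Point: its centre, 50 mm above its underside.
- bay_a_mouth (a point): Centre of the top of a grey push-push bay, 96 (own x) x 112 mm (own y), top 122 mm above the table. Slot straight down, 50 x 66 mm (x, y), 8 mm flared black mouth; a cartridge goes in foot first, either way round. Three bays in a row along own y, 125 mm apart, in any order, on one steel plate. A caught cartridge stands about 15 mm proud of the top (its centre 35 mm below this point).
- floor_a (a joint): How far bay_a's sprung floor is down, m. 0: up, a cartridge on it stands 48 mm proud, free. Push it down to the stop (0.0465; its top then 1.5 mm proud; at least 0.042; takes 5 to 9 N; shut fingers on the middle of its top) and let go: it is caught, at about 0.033. Pushed to the stop again and let go, it rises to 0.
- bay_b_mouth (a point): Centre of the top of a grey push-push bay, 96 (own x) x 112 mm (own y), top 122 mm above the table. Slot straight down, 50 x 66 mm (x, y), 8 mm flared black mouth; a cartridge goes in foot first, either way round. Three bays in a row along own y, 125 mm apart, in any order, on one steel plate. A caught cartridge stands about 15 mm proud of the top (its centre 35 mm below this point).
- floor_b (a joint): How far bay_b's sprung floor is down, m. 0: up, a cartridge on it stands 48 mm proud, free. Push it down to the stop (0.0465; its top then 1.5 mm proud; at least 0.042; takes 5 to 9 N; shut fingers on the middle of its top) and let go: it is caught, at about 0.033. Pushed to the stop again and let go, it rises to 0.
- bay_c_mouth (a point): Centre of the top of a grey push-push bay, 96 (own x) x 112 mm (own y), top 122 mm above the table. Slot straight down, 50 x 66 mm (x, y), 8 mm flared black mouth; a cartridge goes in foot first, either way round. Three bays in a row along own y, 125 mm apart, in any order, on one steel plate. A caught cartridge stands about 15 mm proud of the top (its centre 35 mm below this point).
- floor_c (a joint): How far bay_c's sprung floor is down, m. 0: up, a cartridge on it stands 48 mm proud, free. Push it down to the stop (0.0465; its top then 1.5 mm proud; at least 0.042; takes 5 to 9 N; shut fingers on the middle of its top) and let go: it is caught, at about 0.033. Pushed to the stop again and let go, it rises to 0.
- eye_focus (a point): Viewing point of the inspection eye (black 60 mm cube with a glass lens, on a short post; its top 135 mm above the table): 105 mm above the table, level with the lens, 60 mm before it, over the black cross on the eye's foot (8 mm thick, 70 mm wide, reaching 52 mm out past the cross). Own +x points level from here to the lens.
- tray_in (a point): Centre of the inner floor, 5 mm above the table, of the loose grey out-tray: 110 (own x) x 130 mm (own y) outside, 25 mm high, walls 5 mm.
- start_top (a point): Top of the grey round start button (26 mm across, about 60 mm above the table) on a white box at the right end of the bays' plate; pressed straight down, 6 mm travel, about 5 N.
- start (a joint): Start button: 0 up, 0.006 m fully pressed.
- collet: Bystander, not part of the job: steel collet blank, 32 mm across, 28 mm high. Point: centre of its underside or body.
- driver: Bystander, not part of the job: screwdriver. Point: centre of its underside or body.
- tweezers: Bystander, not part of the job: steel tweezers, 120 mm. Point: centre of its underside or body.
- dish: Bystander, not part of the job: glass bowl, 90 mm across, 30 mm high. Point: centre of its underside or body.
- mouse: Bystander, not part of the job: grey computer mouse, 105 mm. Point: centre of its underside or body.
- solvent: Bystander, not part of the job: white bottle with black cap, 60 mm across, 140 mm high. Point: centre of its underside or body.
- spool: Bystander, not part of the job: white reel, 70 mm across, 30 mm high. Point: centre of its underside or body.

How it is judged:
By the outcome, as a careful person would: the job done as asked, in the order asked, and still so for the second after the job is handed in, with the robot touching nothing.
Of new1, new2, new3 only 2 to 3 are there at a start; the rules pass over those that are not, and their reading is None.
At some moment in a run one of new1, new2, new3, tray may be knocked a few centimetres aside while the robot is not near it.
It also fails if it takes over 210 s, if anything falls off the work surface, if the arm or the gripper's body presses on something with over 40 N, if the wrist force passes 120 N, or if a joint passes its speed limit or range.

## Working session

There is one attempt and no reset: what is moved stays moved. The work goes in short steps, Python scripts to look and compute and a tool call to move; the robot and the scene stay as the last step left them, time stands still between calls to the robot, and variables do not carry over. Pictures are saved under pics/ and viewed, about 12 in all and at most 16, crops included, and the job is handed in when it is done.

Besides the shell and the picture viewer there is one more tool, called as name(argument=value, ...), one argument or row to a line, values as JSON. arm_command: Moves the arm, as the interface text tells. Its arguments: {"type":"object","properties":{"moves":{"type":"string"}},"required":["moves"]}

```bash
ls; mkdir -p pics
cat > h.py <<'E'
import numpy as np, cv2
from plant import ctrl
def snap(name, fn=None):
    c=ctrl.read_camera(name)
    np.savez('cam_%s.npz'%name,K=c['K'],T=c['world_from_camera'],I=c['color'])
    if fn: cv2.imwrite('pics/'+fn,c['color'][:,:,::-1])
    return c
def load(name): return np.load('cam_%s.npz'%name)
def ray(name,u,v,z):
    c=load(name);K,T=c['K'],c['T']
    d=T[:3,:3]@np.linalg.solve(K,[u,v,1.]);o=T[:3,3]
    return o+d*(z-o[2])/d[2]
def proj(name,p):
    c=load(name);K,T=c['K'],c['T']
    q=K@(T[:3,:3].T@(np.array(p)-T[:3,3]));return q[:2]/q[2]
def crop(name,fn,u0,v0,u1,v1,s):
    I=load(name)['I'][v0:v1,u0:u1,::-1]
    cv2.imwrite('pics/'+fn,cv2.resize(I,None,fx=s,fy=s,interpolation=cv2.INTER_CUBIC))
E
python3 - <<'E'
from h import *
import cv2
a=snap('scene');b=snap('top')
cv2.imwrite('pics/s1.png',a['color'][:,:,::-1]);cv2.imwrite('pics/t1.png',cv2.resize(b['color'][:,:,::-1],(800,500),interpolation=cv2.INTER_CUBIC))
for c in(a,b):print(c['K'].round(1).tolist(),c['world_from_camera'].round(3).tolist())
print(ctrl.read_state())
E
```

```text
pics
[[403.9, 0.0, 322.2], [0.0, 403.9, 199.7], [0.0, 0.0, 1.0]] [[0.277, 0.723, -0.632, 1.115], [0.961, -0.216, 0.174, -0.151], [-0.011, -0.656, -0.755, 0.86], [0.0, 0.0, 0.0, 1.0]]
[[425.6, 0.0, 319.5], [0.0, 425.6, 203.5], [0.0, 0.0, 1.0]] [[0.006, -0.984, 0.178, 0.289], [-1.0, -0.002, 0.025, 0.016], [-0.025, -0.178, -0.984, 1.174], [0.0, 0.0, 0.0, 1.0]]
{'time_s': 0.1, 'joint_positions': array([-1.34931273e+00,  2.91215336e-01, -1.54023213e-01,  1.12668689e+00,
       -2.10504088e-05,  1.43148432e+00]), 'joint_velocities': array([0.00015658, 0.00034481, 0.0017303 , 0.00119294, 0.00072117,
       0.00149237]), 'effort': array([ 4.53578014e-05, -5.37980032e+01,  3.31918859e+01,  9.26706096e-03,
       -1.39497270e-04,  1.25922334e-06]), 'tcp_pos': array([ 0.18524704, -0.49084955,  0.2448045 ]), 'tcp_rot': array([ 9.83772239e-01,  1.79420911e-01, -3.37050752e-05, -5.63648381e-04]), 'wrist_force': array([ 0.47231028, -0.24431796,  0.12531295]), 'ft_torque': array([ 0.06182368, -0.00859652,  0.04001417]), 'width': 0.9937997749986391}
```

View pics/s1.png

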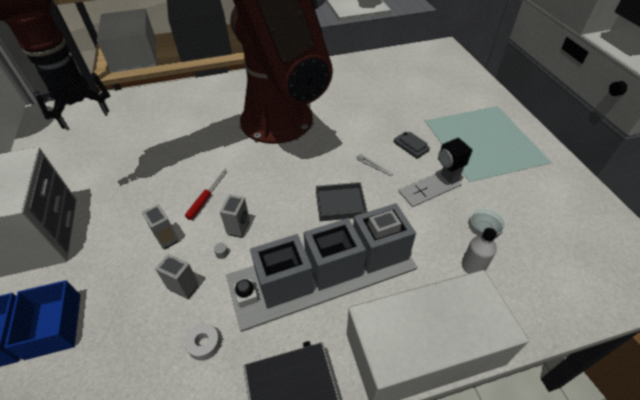

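View pics/t1.png

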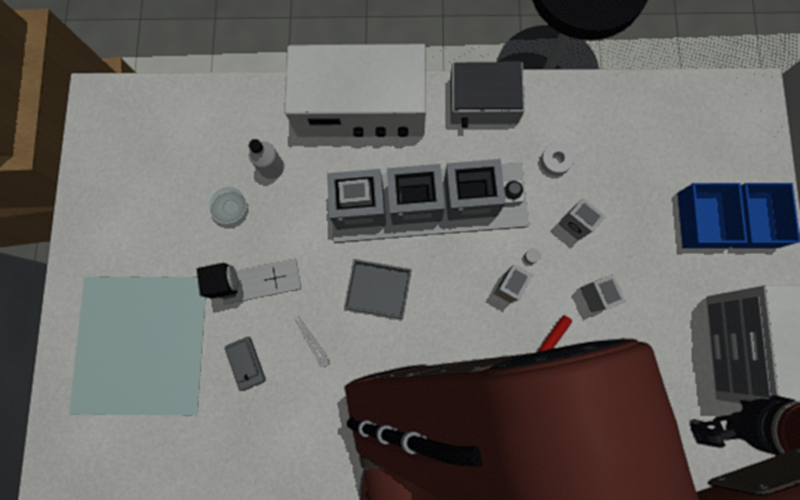

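Run:
```python
from h import *
crop('top','t2.png',255,120,505,260,3.2)
crop('top','t3.png',150,195,340,300,4.2)
```

```text
(no output)
```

View pics/t2.png

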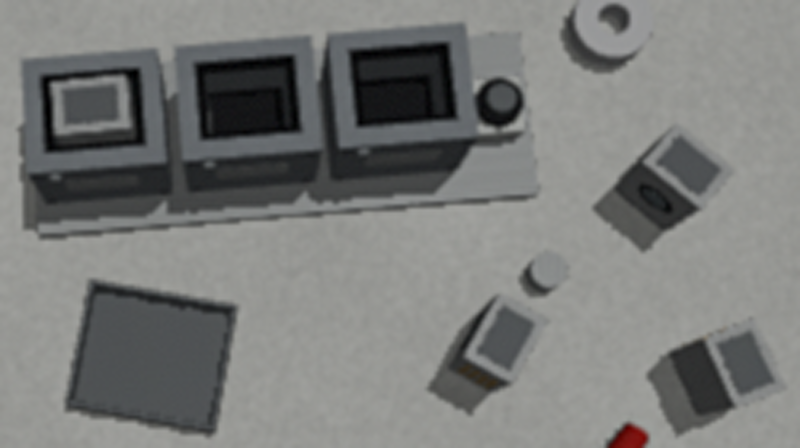

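View pics/t3.png

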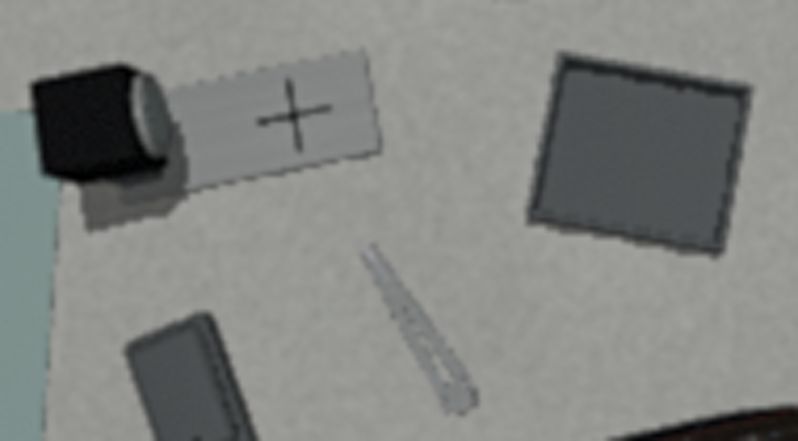

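Run:
```python
from h import *
def q(n,pts,z,c=(255,120,3.2)):
    P=np.array([ray('top',c[0]+x/c[2],c[1]+y/c[2],z)[:2] for x,y in pts])
    e=[np.roll(P,-1,0)[i]-P[i] for i in range(len(P))]
    print(n,P.mean(0).round(4),[(round(float(np.hypot(*v)),3),round(float(np.degrees(np.arctan2(v[1],v[0]))),1)) for v in e])
q('bayL',[(22,60),(158,50),(170,160),(30,172)],.122)
q('bayM',[(175,47),(312,37),(322,152),(182,163)],.122)
q('bayR',[(325,33),(465,23),(477,138),(332,148)],.122)
q('old',[(48,82),(127,74),(133,128),(53,136)],.137)
q('btn',[(501,98)],.06)
q('nA',[(676,124),(734,170),(700,208),(645,158)],.1)
q('nB',[(500,293),(548,318),(508,383),(465,345)],.1)
q('nC',[(708,335),(755,318),(782,382),(735,403)],.1)
q('tray',[(92,281),(237,305),(213,433),(67,408)],.025)
q('collet',[(546,272)],.028)
q('cross',[(293,115)],.008,(150,195,4.2))
q('crossarm',[(257,122),(330,108)],.008,(150,195,4.2))
q('eye top',[(30,82),(125,64),(168,165),(50,180)],.135,(150,195,4.2))
q('footend',[(363,50),(381,152)],.008,(150,195,4.2))
q('solvent',[(0,0)],0)
print(ray('top',262*.8,160*.8,.1),ray('top',229*.8,207*.8,.03),'bottle, dish')
T=load('top')['T'];print(proj('top',[.5,0,.3]))
```

```text
bayL [0.6069 0.1339] [(0.111, -85.7), (0.092, -173.3), (0.112, 95.0), (0.094, 5.7)]
bayM [0.6157 0.0112] [(0.111, -85.8), (0.096, -175.7), (0.112, 94.6), (0.097, 3.9)]
bayR [ 0.6275 -0.1106] [(0.113, -85.9), (0.096, -175.9), (0.115, 94.1), (0.096, 2.8)]
old [0.6066 0.1361] [(0.063, -84.1), (0.045, -173.0), (0.064, 95.9), (0.045, 6.6)]
btn [ 0.6359 -0.2033] [(0.0, 0.0)]
nA [ 0.5672 -0.3441] [(0.059, -131.0), (0.043, 137.3), (0.059, 45.2), (0.039, -42.9)]
nB [ 0.429  -0.1926] [(0.042, -118.2), (0.061, 147.3), (0.044, 47.6), (0.051, -34.7)]
nC [ 0.41  -0.379] [(0.04, -70.1), (0.053, -160.7), (0.041, 113.9), (0.056, 18.4)]
tray [0.4195 0.0916] [(0.126, -99.4), (0.11, 169.6), (0.125, 80.6), (0.11, -9.8)]
collet [ 0.4921 -0.2428] [(0.0, 0.0)]
cross [0.4455 0.3234] [(0.0, 0.0)]
crossarm [0.4455 0.323 ] [(0.049, -78.9), (0.049, 101.1)]
eye top [0.4236 0.4085] [(0.057, -79.0), (0.067, -153.9), (0.07, 97.5), (0.06, 15.6)]
footend [0.4552 0.2712] [(0.07, -167.8), (0.07, 12.2)]
solvent [0.7481 0.2365] [(0.0, 0.0)]
[0.6869048  0.33867099 0.1       ] [0.6025214  0.42830445 0.03      ] bottle, dish
[338.11166462 178.58387158]
```

```bash
cat >> h.py <<'E'
def st():
    s=ctrl.read_state();x,y=s['tcp_rot'][:2]
    a=np.degrees(2*np.arctan2(y,x));a=(a+180)%360-180
    return s,a
def plan(x,y,z,a=None):
    s,a0=st();p=s['tcp_pos'];r=np.radians(a0);d=np.array([x,y,z])-p
    t=[d[0]*np.cos(r)+d[1]*np.sin(r),d[0]*np.sin(r)-d[1]*np.cos(r),-d[2]]
    print('t',round(s['time_s'],1),'pos',p.round(4),'a',round(a0,2),'F',s['wrist_force'].round(1),'w',round(s['width'],3),'j6',round(float(np.degrees(s['joint_positions'][5])),1))
    print('shift',np.round(t,4),'len',round(float(np.linalg.norm(t)),3),'turn',None if a is None else round((a0-a+180)%360-180,2))
E
python3 -c "
from h import *
print(ctrl.finger_overhang);plan(.6064,.1358,.26,94.6)"
```

```text
0.014
t 0.1 pos [ 0.1852 -0.4908  0.2448] a 20.67 F [ 0.5 -0.2  0.1] w 0.994 j6 82.0
shift [ 0.6153 -0.4376 -0.0152] len 0.755 turn -73.93
```

arm_command(
  moves="0.0308 -0.0219 -0.0008 0 255;0.0308 -0.0219 -0.0008 0 255;0.0308 -0.0219 -0.0008 0 255;0.0308 -0.0219 -0.0008 0 255;0.0308 -0.0219 -0.0008 0 255;0.0308 -0.0219 -0.0008 0 255;0.0308 -0.0219 -0.0008 0 255;0.0308 -0.0219 -0.0008 0 255;0.0308 -0.0219 -0.0008 0 255;0.0308 -0.0219 -0.0008 0 255;0.0308 -0.0219 -0.0008 0 255;0.0308 -0.0219 -0.0008 0 255;0.0308 -0.0219 -0.0008 0 255;0.0308 -0.0219 -0.0008 0 255;0.0308 -0.0219 -0.0008 0 255;0.0308 -0.0219 -0.0008 0 255;0.0308 -0.0219 -0.0008 0 255;0.0308 -0.0219 -0.0008 0 255;0.0308 -0.0219 -0.0008 0 255;0.0308 -0.0219 -0.0008 0 255",
)

```text
time_s: 2.1
tcp_pos: [0.6075, 0.1375, 0.2609]
tcp_rot: [0.984, 0.179, -0.0, -0.0]
wrist_force: [1.5, -0.8, 0.6]
width: -0.003
```

arm_command(
  moves="0 0 0 -8 255;0 0 0 -8 255;0 0 0 -8 255;0 0 0 -8 255;0 0 0 -8 255;0 0 0 -8 255;0 0 0 -8 255;0 0 0 -8 255;0 0 0 -8 255;0 0 0 -2 255;0 0 0 0 255",
)

```text
time_s: 3.2
tcp_pos: [0.6068, 0.136, 0.2609]
tcp_rot: [0.678, 0.735, -0.0, -0.0]
wrist_force: [-0.1, -0.0, 0.5]
width: 0.002
```

Run:
```python
from h import *
snap('wrist','w1.png');w=load('wrist');print(w['T'].round(3).tolist(),w['K'].round(1).tolist())
plan(.6064,.1358,.16,94.6)
```

```text
[[0.997, 0.079, 0.02, 0.601], [0.082, -0.962, -0.261, 0.201], [-0.001, 0.262, -0.965, 0.389], [0.0, 0.0, 0.0, 1.0]] [[301.3, 0.0, 321.2], [0.0, 301.3, 201.3], [0.0, 0.0, 1.0]]
t 3.2 pos [0.6069 0.136  0.2609] a 94.61 F [-0.3  0.2  0.1] w -0.001 j6 91.3
shift [-0.0002 -0.0005  0.1009] len 0.101 turn 0.01
```

View pics/w1.png

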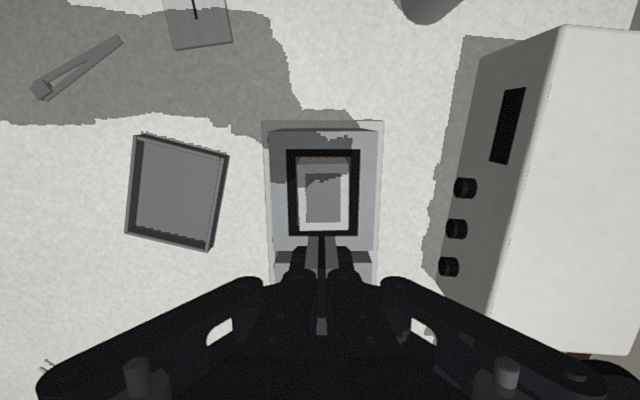

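Run:
```python
from h import *
print(ray('wrist',323.5,192.5,.122),ray('wrist',324,197,.137))
for p in[(287,150),(360,150),(359,236),(289,236)]:print(ray('wrist',*p,.122).round(4))
```

```text
[0.60796719 0.13745375 0.122     ] [0.60833379 0.13709018 0.137     ]
[0.5728 0.1731 0.122 ]
[0.6367 0.1783 0.122 ]
[0.6451 0.098  0.122 ]
[0.5789 0.0925 0.122 ]
```

arm_command(
  moves="0 0 0.03 0 255;0 0 0.03 0 255;0 0 0.03 0 255;0 0 0.01 0 255;0 0 0.01 0 255;0 0 0.008 0 255;0 0 0.004 0 255;0 0 0.002 0 255;0 0 0 0 255",
)

```text
time_s: 4.15
tcp_pos: [0.6076, 0.1361, 0.1382]
tcp_rot: [0.678, 0.735, 0.0, 0.0]
wrist_force: [-0.8, -0.4, 4.8]
width: -0.001
```

arm_command(
  moves="0 0 0.002 0 255;0 0 0.002 0 255;0 0 0 0 255;0 0 0 0 255",
)

```text
time_s: 4.55
tcp_pos: [0.6093, 0.1363, 0.1377]
tcp_rot: [0.678, 0.735, 0.002, 0.002]
wrist_force: [-7.0, -1.5, 28.7]
width: -0.002
```

arm_command(
  moves="0 0 -0.01 0 255;0 0 -0.02 0 255;0 0 -0.03 0 255;0 0 -0.03 0 255;0 0 -0.03 0 255;0 0 0 0 0;0 0 0 0 0;0 0 0 0 0;0 0 0 0 0",
)

```text
time_s: 5.45
tcp_pos: [0.6065, 0.136, 0.2522]
tcp_rot: [0.678, 0.735, -0.001, -0.001]
wrist_force: [-0.1, 0.3, -0.2]
width: 0.679
```

Run:
```python
from h import *
snap('wrist','w2.png')
plan(.607,.1365,.155,-85.4)
```

```text
t 5.5 pos [0.6066 0.136  0.2522] a 94.67 F [ 0.4 -1.1  0. ] w 0.766 j6 91.2
shift [0.0004 0.0005 0.0972] len 0.097 turn -179.93
```

View pics/w2.png

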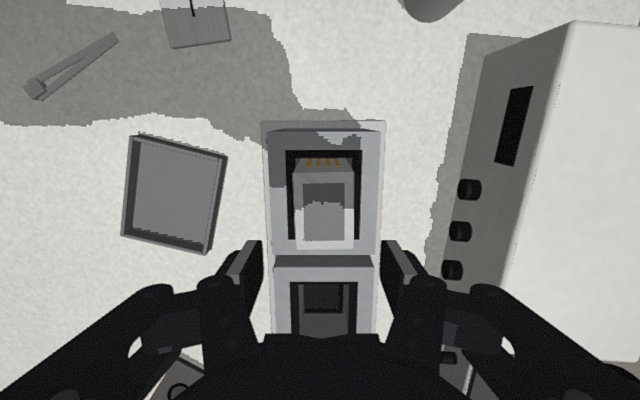

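arm_command(
  moves="0 0 0 -8.5 0;0 0 0 -8.5 0;0 0 0 -8.5 0;0 0 0 -8.5 0;0 0 0 -8.5 0;0 0 0 -8.5 0;0 0 0 -8.5 0;0 0 0 -8.5 0;0 0 0 -8.5 0;0 0 0 -8.5 0;0 0 0 -8.5 0;0 0 0 -8.5 0;0 0 0 -8.5 0;0 0 0 -8.5 0;0 0 0 -8.5 0;0 0 0 -8.5 0;0 0 0 -8.5 0;0 0 0 -8.5 0;0 0 0 -8.5 0;0 0 0 -8.5 0",
)

```text
time_s: 7.5
tcp_pos: [0.6067, 0.136, 0.2526]
tcp_rot: [-0.676, 0.737, 0.0, -0.0]
wrist_force: [-0.1, -0.4, -0.0]
width: 1.001
```

arm_command(
  moves="0 0 0 -5 0;0 0 0 -5 0;0 0 0 0 0;0 0 0 0 0",
)

```text
time_s: 7.9
tcp_pos: [0.6069, 0.136, 0.2529]
tcp_rot: [0.734, -0.679, -0.0, 0.0]
wrist_force: [0.2, 0.3, -0.2]
width: 1.001
```

Run:
```python
from h import *
plan(.607,.1365,.152,-85.4)
```

```text
t 7.9 pos [0.6069 0.136  0.2529] a -85.48 F [ 0.2  0.3 -0.2] w 1.001 j6 -88.6
shift [-0.0005 -0.0002  0.1009] len 0.101 turn -0.08
```

arm_command(
  moves="0 0 0.03 0 0;0 0 0.03 0 0;0 0 0.03 0 0;0 0 0.011 0 0;0 0 0 0 0;0 0 0 0 255;0 0 0 0 255;0 0 0 0 255;0 0 0 0 255;0 0 0 0 255;0 0 0 0 255;0 0 0 0 255",
)

```text
time_s: 9.1
tcp_pos: [0.6079, 0.1361, 0.1528]
tcp_rot: [0.735, -0.678, 0.001, -0.001]
wrist_force: [2.6, 0.3, 3.2]
width: 0.506
```

Run:
```python
from h import *
plan(.607,.1365,.30,-85.4)
```

```text
t 9.1 pos [0.6079 0.1361 0.1528] a -85.33 F [2.6 0.3 3.2] w 0.506 j6 -88.8
shift [-0.0005  0.0009 -0.1472] len 0.147 turn 0.07
```

arm_command(
  moves="0 0 -0.015 0 255;0 0 -0.025 0 255;0 0 -0.03 0 255;0 0 -0.03 0 255;0 0 -0.03 0 255;0 0 -0.02 0 255;0 0 0 -8 255;0 0 0 -8 255;0 0 0 -8 255;0 0 0 -8 255;0 0 0 -8 255;0 0 0 -8 255;0 0 0 -8 255;0 0 0 -8 255;0 0 0 -8 255;0 0 0 -8 255;0 0 0 -8 255;0 0 0 -8 255;0 0 0 0 255",
)

```text
time_s: 11.0
tcp_pos: [0.6025, 0.16, 0.3012]
tcp_rot: [0.997, 0.075, -0.001, 0.009]
wrist_force: [0.5, 0.5, -1.5]
width: 0.505
```

Run:
```python
from h import *
plan(.4499,.3018,.25,11.5)
```

```text
t 11.0 pos [0.6025 0.16   0.3012] a 8.57 F [ 0.5  0.5 -1.5] w 0.505 j6 -179.9
shift [-0.1297 -0.1629  0.0512] len 0.214 turn -2.93
```

arm_command(
  moves="-0.0156 -0.024 0 0 255;-0.0156 -0.024 0 0 255;-0.0156 -0.024 0 0 255;-0.0156 -0.024 0 0 255;-0.0156 -0.024 0 0 255;-0.0156 -0.024 0 0 255;-0.0156 -0.024 0 0 255;-0.0156 -0.024 0 0 255;0 0 0 0 255;0 0 0 0 255",
)

```text
time_s: 12.0
tcp_pos: [0.4515, 0.3296, 0.2982]
tcp_rot: [0.997, 0.074, -0.0, 0.01]
wrist_force: [-0.8, -0.9, -2.1]
width: 0.508
```

Run:
```python
from h import *
snap('top');print(proj('top',[.4455,.3234,.008]))
plan(.4499,.3018,.137,11.5);print(st()[0]['tcp_rot'].round(4))
crop('top','t4.png',140,130,440,310,2.6)
```

```text
[219.7448503  222.38772163]
t 12.1 pos [0.452  0.3292 0.2982] a 8.47 F [ 0.8 -0.3 -2.3] w 0.504 j6 -159.3
shift [-0.0061  0.0268  0.1612] len 0.164 turn -3.03
[9.972e-01 7.380e-02 1.000e-04 9.900e-03]
```

View pics/t4.png

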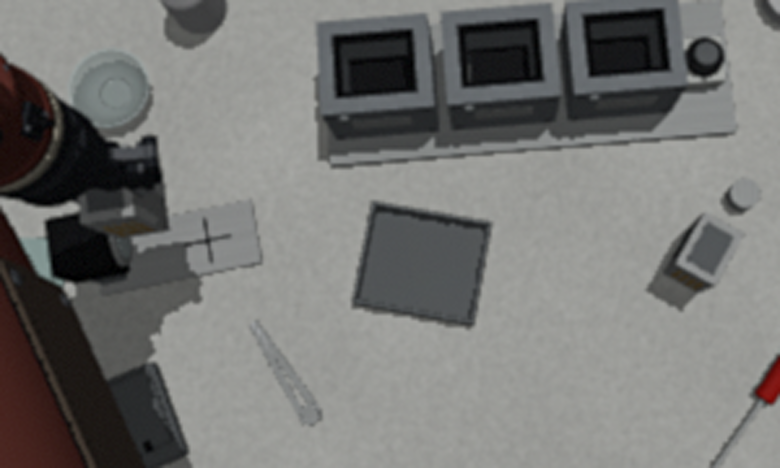

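```bash
cat >> h.py <<'E'
from scipy.spatial.transform import Rotation as Ro
def plan(x,y,z,a=None,n=1):
    s,a0=st();p=s['tcp_pos'];R=Ro.from_quat(s['tcp_rot']).as_matrix();a0=np.degrees(np.arctan2(R[1,0],R[0,0]))
    t=R.T@(np.array([x,y,z])-p)
    print('t',round(s['time_s'],1),'pos',p.round(4),'a',round(a0,2),'F',s['wrist_force'].round(1),'w',round(s['width'],3),'j6',round(float(np.degrees(s['joint_positions'][5])),1),'zaxis',R[:,2].round(4))
    print('shift',np.round(t,4),'/n',np.round(t/n,4),'len',round(float(np.linalg.norm(t)),3),'turn',None if a is None else round((a0-a+180)%360-180,2))
E
python3 -c "
from h import *
plan(.4499,.3018,.137,11.5)"
```

```text
t 12.1 pos [0.452  0.3292 0.2982] a 8.46 F [ 0.8 -0.3 -2.3] w 0.504 j6 -159.3 zaxis [ 0.0016 -0.0197 -0.9998]
shift [-0.0059  0.0236  0.1617] /n [-0.0059  0.0236  0.1617] len 0.164 turn -3.04
```

arm_command(
  moves="-0.003 0.0118 0 0 255;-0.003 0.0118 0 0 255;0 0 0 -3 255;0 0 0.025 0 255;0 0 0.03 0 255;0 0 0.03 0 255;0 0 0.03 0 255;0 0 0.026 0 255;0 0 0.015 0 255;0 0 0.005 0 255;0 0 0 0 255;0 0 0 0 255",
)

```text
time_s: 13.25
tcp_pos: [0.4507, 0.3022, 0.1392]
tcp_rot: [0.995, 0.099, 0.001, 0.009]
wrist_force: [0.2, 0.2, -2.0]
width: 0.504
```

Run:
```python
from h import *
plan(.4499,.3018,.137,11.5)
snap('scene');crop('scene','s2.png',300,100,560,270,3)
```

```text
t 13.2 pos [0.4507 0.3022 0.1392] a 11.42 F [ 0.2  0.2 -2. ] w 0.504 j6 -164.7 zaxis [ 0.0037 -0.0183 -0.9998]
shift [-0.0009  0.0001  0.0022] /n [-0.0009  0.0001  0.0022] len 0.002 turn -0.08
```

View pics/s2.png

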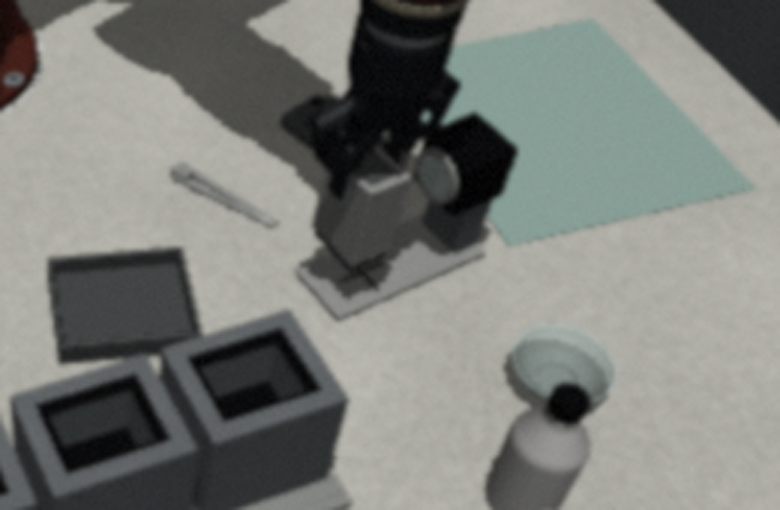

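arm_command(
  moves="-0.0009 0 0.002 0 255;0 0 0 0 255;0 0 0 0 255;0 0 0 0 255;0 0 0 0 255;0 0 0 0 255;0 0 0 0 255;0 0 0 0 255;0 0 0 0 255;0 0 0 0 255;0 0 0 0 255;0 0 0 0 255;0 0 0 0 255;0 0 0 0 255;0 0 0 0 255;0 0 0 0 255",
)

```text
time_s: 14.9
tcp_pos: [0.4491, 0.3022, 0.1362]
tcp_rot: [0.995, 0.1, 0.0, 0.01]
wrist_force: [-0.2, 0.5, -1.6]
width: 0.502
```

arm_command(
  moves="0 0.008 0 0 255;0 0 0 7.5 255;0 0 0 7.5 255;0 0 0 7.5 255;0 0 0 7.5 255;0 0 0 7.5 255;0 0 0 7.5 255;0 0 0 7.5 255;0 0 0 7.5 255;0 0 0 7.5 255;0 0 0 7.5 255;0 0 0 7.5 255;0 0 0 7.5 255;0 0 0 0 255;0 0 0 0 255;0 0 0 0 255",
)

```text
time_s: 16.5
tcp_pos: [0.4508, 0.2941, 0.1364]
tcp_rot: [0.775, -0.632, 0.007, 0.007]
wrist_force: [0.8, 0.5, -2.6]
width: 0.506
```

Run:
```python
from h import *
plan(.4515,.294,.137,-78.5)
```

```text
t 16.5 pos [0.4508 0.2941 0.1364] a -78.38 F [ 0.8  0.5 -2.6] w 0.506 j6 -75.7 zaxis [ 0.0025 -0.0189 -0.9998]
shift [ 0.0003 -0.0007 -0.0006] /n [ 0.0003 -0.0007 -0.0006] len 0.001 turn 0.12
```

arm_command(
  moves="0 0 0 0 255;0 0 0 0 255;0 0 0 0 255;0 0 0 0 255;0 0 0 0 255;0 0 0 0 255;0 0 0 0 255;0 0 0 0 255;0 0 0 0 255;0 0 0 0 255;0 0 0 0 255;0 0 0 0 255;0 0 0 0 255",
)

```text
time_s: 17.8
tcp_pos: [0.4507, 0.2943, 0.1363]
tcp_rot: [0.774, -0.633, 0.007, 0.007]
wrist_force: [0.3, -0.1, -2.7]
width: 0.505
```

arm_command(
  moves="0 0 0 7.5 255;0 0 0 7.5 255;0 0 0 7.5 255;0 0 0 7.5 255;0 0 0 7.5 255;0 0 0 7.5 255;0 0 0 7.5 255;0 0 0 7.5 255;0 0 0 7.5 255;0 0 0 7.5 255;0 0 0 7.5 255;0 0 0 7.5 255;0 0.008 0 0 255;0 0 0 0 255;0 0 0 0 255;0 0 0 0 255",
)

```text
time_s: 19.4
tcp_pos: [0.449, 0.3022, 0.1361]
tcp_rot: [-0.101, 0.995, -0.01, 0.0]
wrist_force: [0.1, -0.1, -3.5]
width: 0.507
```

Run:
```python
from h import *
plan(.4499,.3018,.137,-168.5)
snap('scene');crop('scene','s3.png',340,110,500,210,5)
```

```text
t 19.4 pos [0.449  0.3022 0.1361] a -168.43 F [ 0.1 -0.1 -3.5] w 0.507 j6 15.2 zaxis [ 0.0024 -0.019  -0.9998]
shift [-0.0008 -0.0006 -0.0009] /n [-0.0008 -0.0006 -0.0009] len 0.001 turn 0.07
```

View pics/s3.png

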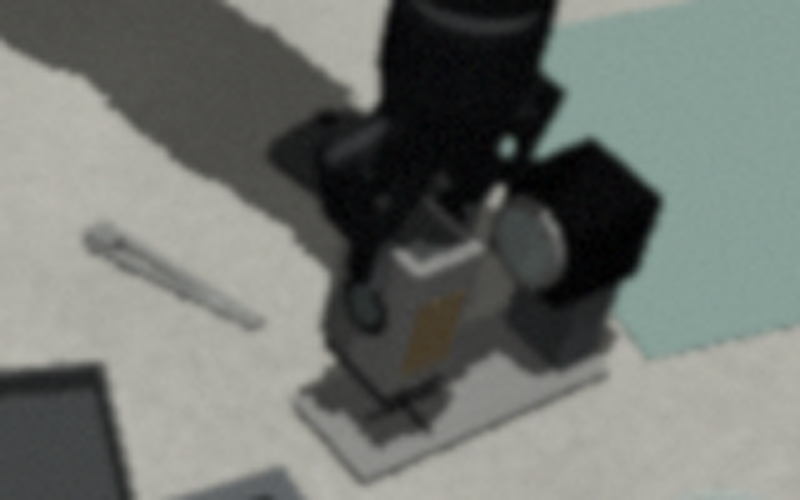

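arm_command(
  moves="0 0 0 0 255;0 0 0 0 255;0 0 0 0 255;0 0 0 0 255;0 0 0 0 255;0 0 0 0 255;0 0 0 0 255;0 0 0 0 255;0 0 0 0 255;0 0 0 0 255;0 0 0 0 255;0 0.01 -0.02 0 255;0 0.02 -0.02 0 255;0 0 0 7 255;0 0 0 7 255;0 0 0 7 255;0 0 0 0 255",
)

```text
time_s: 21.15
tcp_pos: [0.443, 0.3324, 0.1756]
tcp_rot: [0.084, 0.996, -0.009, 0.002]
wrist_force: [0.0, 0.6, -2.4]
width: 0.501
```

Run:
```python
from h import *
plan(.4185,.093,.177,-190,8)
o=load('top')['I'];snap('top');n=load('top')['I']
d=np.abs(o.astype(int)-n).max(2)>25
for nm,(u0,v0,u1,v1) in dict(tray=(272,203,333,260),nB=(385,205,430,255),nAC=(435,150,505,255)).items(): print(nm,d[v0:v1,u0:u1].sum())
```

```text
t 21.1 pos [0.443  0.3324 0.1756] a 170.37 F [ 0.   0.6 -2.4] w 0.501 j6 39.5 zaxis [ 0.0024 -0.0189 -0.9998]
shift [-0.0159 -0.2401  0.0031] /n [-0.002  -0.03    0.0004] len 0.241 turn 0.37
tray 0
nB 0
nAC 0
```

arm_command(
  moves="-0.002 -0.015 0 0 255;-0.002 -0.03 0 0 255;-0.002 -0.03 0 0 255;-0.002 -0.03 0 0 255;-0.002 -0.03 0 0 255;-0.002 -0.03 0 0 255;-0.002 -0.03 0 0 255;-0.002 -0.03 0 0 255;0 -0.015 0 0 255;0 0 0 0 255;0 0 0 0 255",
)

```text
time_s: 22.3
tcp_pos: [0.419, 0.0927, 0.1802]
tcp_rot: [0.083, 0.997, -0.009, 0.002]
wrist_force: [-0.4, 0.2, -3.1]
width: 0.502
```

Run:
```python
from h import *
plan(.4185,.093,.0885,-190,8)
snap('wrist','w3.png')
```

```text
t 22.3 pos [0.419  0.0927 0.1802] a 170.48 F [-0.4  0.2 -3.1] w 0.502 j6 13.0 zaxis [ 0.0027 -0.0186 -0.9998]
shift [0.001  0.0018 0.0916] /n [0.0001 0.0002 0.0115] len 0.092 turn 0.48
```

View pics/w3.png

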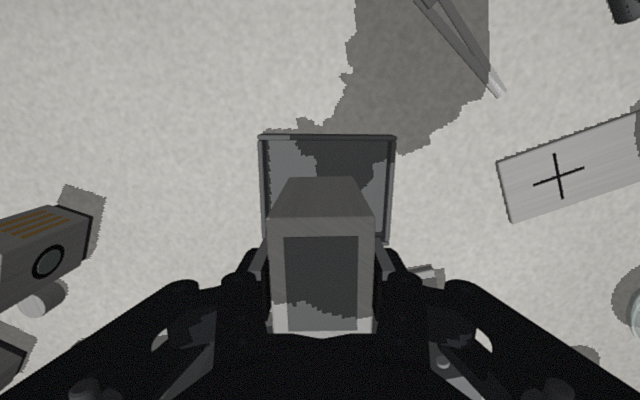

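arm_command(
  moves="0 0.001 0.02 0 255;0 0.001 0.03 0 255;0 0 0.025 0 255;0 0 0.01 0 255;0 0 0.004 0 255;0 0 0 0 255;0 0 0 0 255",
)

```text
time_s: 23.05
tcp_pos: [0.4204, 0.0936, 0.0919]
tcp_rot: [0.083, 0.997, -0.009, 0.003]
wrist_force: [0.3, -0.2, -2.1]
width: 0.505
```

arm_command(
  moves="0 0 0.0015 0 255;0 0 0.001 0 255;0 0 0 0 255",
)

```text
time_s: 23.35
tcp_pos: [0.4204, 0.0933, 0.0893]
tcp_rot: [0.083, 0.996, -0.009, 0.003]
wrist_force: [-0.3, 0.4, 4.7]
width: 0.5
```

arm_command(
  moves="0 0 0 0 0;0 0 0 0 0;0 0 0 0 0;0 0 0 0 0;0 0 0 0 0;0 0 0 0 0;0 0 -0.02 0 0;0 0 -0.03 0 0;0 0 -0.03 0 0;0 0 -0.03 0 0;0 0 -0.03 0 0;0 0 0 8 0;0 0 0 8 0;0 0 0 8 0;0 0 0 0 0;0 0 0 0 0",
)

```text
time_s: 24.95
tcp_pos: [0.4192, 0.0959, 0.2284]
tcp_rot: [0.287, 0.958, -0.009, 0.004]
wrist_force: [-0.4, -0.6, 0.7]
width: 0.996
```

Run:
```python
from h import *
plan(.427,-.1926,.21,146,9)
o=load('top')['I'];snap('top');n=load('top')['I']
d=np.abs(o.astype(int)-n).max(2)>25
for nm,(u0,v0,u1,v1) in dict(tray=(272,203,333,260),nB=(385,205,430,255),nAC=(435,150,505,255)).items(): print(nm,d[v0:v1,u0:u1].sum())
```

```text
t 24.9 pos [0.4192 0.0959 0.2284] a 146.7 F [-0.4 -0.6  0.7] w 0.996 j6 37.2 zaxis [ 0.0022 -0.0189 -0.9998]
shift [-0.1647 -0.2366  0.0239] /n [-0.0183 -0.0263  0.0027] len 0.289 turn 0.7
tray 2239
nB 0
nAC 0
```

arm_command(
  moves="-0.0228 -0.0264 -0.001 0 0;-0.0228 -0.0264 -0.001 0 0;-0.0228 -0.0264 -0.001 0 0;-0.0228 -0.0264 -0.001 0 0;-0.0228 -0.0264 -0.001 0 0;-0.0228 -0.0264 -0.001 0 0;-0.0228 -0.0264 -0.001 0 0;-0.0228 -0.0264 -0.001 0 0;-0.0228 -0.0264 -0.001 0 0;0 0 0 0 0;0 0 0 0 0",
)

```text
time_s: 26.1
tcp_pos: [0.4587, -0.2155, 0.2431]
tcp_rot: [0.288, 0.958, -0.008, 0.003]
wrist_force: [0.2, -0.2, -0.6]
width: 1.001
```

Run:
```python
from h import *
snap('wrist','w4.png')
plan(.427,-.1926,.082,146,9)
```

```text
t 26.1 pos [ 0.4586 -0.2147  0.2432] a 146.53 F [-0.1  1.1  0. ] w 1.0 j6 0.6 zaxis [ 0.0017 -0.018  -0.9998]
shift [0.0404 0.0033 0.1607] /n [0.0045 0.0004 0.0179] len 0.166 turn 0.53
```

View pics/w4.png

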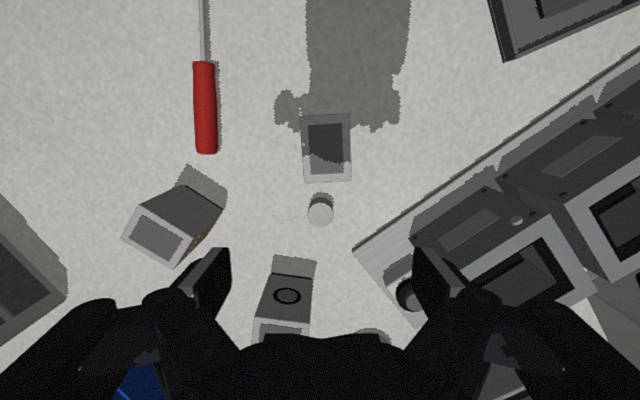

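Run:
```python
from h import *
def q(n,pts,z):
    P=np.array([ray('wrist',x,y,z)[:2] for x,y in pts])
    e=[np.roll(P,-1,0)[i]-P[i] for i in range(len(P))]
    print(n,P.mean(0).round(4),[(round(float(np.hypot(*v)),3),round(float(np.degrees(np.arctan2(v[1],v[0]))),1)) for v in e])
q('nB',[(299,114),(349,113),(352,180),(303,182)],.1)
q('nC',[(145,202),(195,238),(173,269),(121,237)],.1)
q('collet',[(320,210)],.028)
```

```text
nB [ 0.4258 -0.1925] [(0.043, 57.6), (0.059, -29.4), (0.045, -121.0), (0.06, 148.8)]
nC [ 0.4078 -0.3752] [(0.056, 16.5), (0.043, -71.3), (0.058, -160.0), (0.046, 107.0)]
collet [ 0.4891 -0.2422] [(0.0, 0.0)]
```

arm_command(
  moves="0.02 0.0013 0 -2.5 0;0.0214 0.0013 0 0 0;0 0 0.03 0 0;0 0 0.035 0 0;0 0 0.035 0 0;0 0 0.03 0 0;0 0 0.021 0 0;0 0 0.01 0 0;0 0 0 0 0;0 0 0 0 255;0 0 0 0 255;0 0 0 0 255;0 0 0 0 255;0 0 0 0 255;0 0 0 0 255",
)

```text
time_s: 27.65
tcp_pos: [0.4267, -0.1941, 0.0832]
tcp_rot: [0.267, 0.964, -0.009, 0.005]
wrist_force: [-0.6, 2.3, 9.8]
width: 0.506
```

Run:
```python
from h import *
plan(.4258,-.1925,.082,149)
```

```text
t 27.6 pos [ 0.4267 -0.1941  0.0832] a 148.99 F [-0.6  2.3  9.8] w 0.506 j6 -1.9 zaxis [ 0.0049 -0.0191 -0.9998]
shift [0.0016 0.0009 0.0012] /n [0.0016 0.0009 0.0012] len 0.002 turn -0.01
```

arm_command(
  moves="0 0 -0.015 0 255;0 0 -0.03 0 255;0 0 -0.035 0 255;0 0 -0.035 0 255;0 0 -0.035 0 255;0 0 -0.025 0 255;0 0 0 8 255;0 0 0 8 255;0 0 0 8 255;0 0 0 8 255;0 0 0 8 255;0 0 0 8 255;0 0 0 6.4 255;0 0 0 0 255;0 0 0 0 255",
)

```text
time_s: 29.15
tcp_pos: [0.4252, -0.1906, 0.2571]
tcp_rot: [0.677, 0.736, -0.006, 0.007]
wrist_force: [-0.0, -0.2, -4.2]
width: 0.507
```

Run:
```python
from h import *
plan(.607,.136,.255,94.6,12)
```

```text
t 29.1 pos [ 0.4252 -0.1906  0.2571] a 94.75 F [-0.  -0.2 -4.2] w 0.507 j6 52.7 zaxis [ 0.0024 -0.0188 -0.9998]
shift [ 0.3105  0.2082 -0.0037] /n [ 0.0259  0.0174 -0.0003] len 0.374 turn 0.15
```

arm_command(
  moves="0.0259 0.0174 0 0 255;0.0259 0.0174 0 0 255;0.0259 0.0174 0 0 255;0.0259 0.0174 0 0 255;0.0259 0.0174 0 0 255;0.0259 0.0174 0 0 255;0.0259 0.0174 0 0 255;0.0259 0.0174 0 0 255;0.0259 0.0174 0 0 255;0.0259 0.0174 0 0 255;0.0259 0.0174 0 0 255;0.0259 0.0174 0 0 255;0 0 0 0 255;0 0 0 0 255;0 0 0 0 255",
)

```text
time_s: 30.65
tcp_pos: [0.6083, 0.135, 0.2511]
tcp_rot: [0.678, 0.735, -0.006, 0.007]
wrist_force: [0.5, -0.7, -2.5]
width: 0.506
```

Run:
```python
from h import *
plan(.607,.136,.2,94.6,1)
snap('wrist','w5.png')
```

```text
t 30.6 pos [0.6083 0.135  0.2511] a 94.61 F [ 0.5 -0.7 -2.5] w 0.506 j6 91.7 zaxis [ 0.0018 -0.0192 -0.9998]
shift [ 0.0021 -0.0013  0.0511] /n [ 0.0021 -0.0013  0.0511] len 0.051 turn 0.01
```

View pics/w5.png

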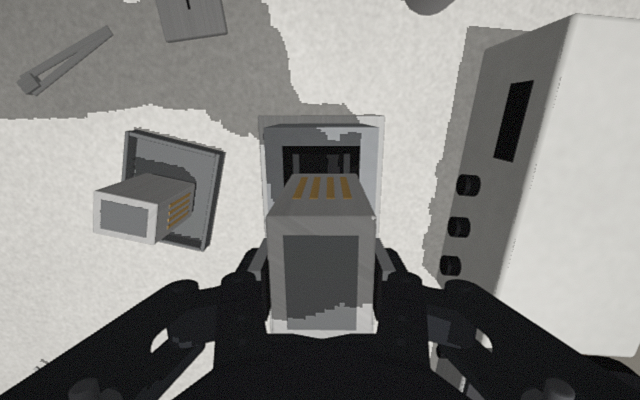

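arm_command(
  moves="0.002 -0.0008 0 0 255;0.0008 0 0.02 0 255;0 0 0.02 0 255;0.0006 0 0.015 0 255;0.0004 0 0.015 0 255;0.0003 0 0.013 0 255;0 0 0.01 0 255;0 0 0 0 255",
)

```text
time_s: 31.5
tcp_pos: [0.607, 0.1376, 0.1569]
tcp_rot: [0.678, 0.735, -0.007, 0.007]
wrist_force: [-0.2, -0.4, -3.7]
width: 0.508
```

Run:
```python
from h import *
plan(.607,.136,.152,94.6,1)
```

```text
t 31.5 pos [0.607  0.1376 0.1569] a 94.55 F [-0.2 -0.4 -3.7] w 0.508 j6 92.0 zaxis [ 3.000e-04 -1.910e-02 -9.998e-01]
shift [-0.0015 -0.0002  0.0049] /n [-0.0015 -0.0002  0.0049] len 0.005 turn -0.05
```

arm_command(
  moves="0 0 0.004 0 255;0 0 0 0 0;0 0 0 0 0;0 0 0 0 0;0 0 0 0 0;0 0 -0.02 0 0;0 0 -0.03 0 0;0 0 0 0 255;0 0 0 0 255;0 0 0 0 255;0 0 0 0 255;0 0 0 0 255;0 0 0 0 255;0 0 0 0 255;0 0 0 0 255",
)

```text
time_s: 33.0
tcp_pos: [0.6077, 0.1388, 0.2041]
tcp_rot: [0.678, 0.735, -0.006, 0.007]
wrist_force: [-0.0, -0.3, 0.1]
width: 0.005
```

Run:
```python
from h import *
plan(.6072,.1365,.135,94.6,1)
```

```text
t 33.0 pos [0.6077 0.1388 0.2041] a 94.56 F [-0.  -0.3  0.1] w 0.005 j6 92.1 zaxis [ 0.0023 -0.0189 -0.9998]
shift [-0.0009 -0.0008  0.0691] /n [-0.0009 -0.0008  0.0691] len 0.069 turn -0.04
```

arm_command(
  moves="-0.0005 0 0.02 0 255;0 0 0.01 0 255;0 0 0.01 0 255;0 0 0.01 0 255;0 0 0.008 0 255;0 0 0.006 0 255;0 0 0.005 0 255;0 0 0 0 255;0 0 0 0 255;0 0 0 0 255",
)

```text
time_s: 34.0
tcp_pos: [0.6094, 0.1378, 0.1375]
tcp_rot: [0.678, 0.735, -0.004, 0.008]
wrist_force: [-1.9, 1.7, 17.7]
width: -0.004
```

arm_command(
  moves="0 0 -0.005 0 255;0 0 -0.01 0 255;0 0 0 0 255;0 0 0 0 255",
)

```text
time_s: 34.4
tcp_pos: [0.6083, 0.1372, 0.1504]
tcp_rot: [0.678, 0.735, -0.006, 0.008]
wrist_force: [0.9, -0.3, 3.4]
width: 0.002
```

arm_command(
  moves="0 0 -0.02 0 255;0 0 -0.03 0 0;0 0 -0.03 0 0;0 0 0 0 0;0 0 0 0 0",
)

```text
time_s: 34.9
tcp_pos: [0.6078, 0.1387, 0.23]
tcp_rot: [0.678, 0.735, -0.006, 0.007]
wrist_force: [-0.0, -0.8, -0.8]
width: 0.682
```

Run:
```python
from h import *
plan(.4085,-.377,.22,18,18)
o=load('top')['I'];snap('top');n=load('top')['I']
d=np.abs(o.astype(int)-n).max(2)>25
for nm,(u0,v0,u1,v1) in dict(tray=(272,203,333,260),nB=(385,205,430,255),nAC=(435,150,505,255)).items(): print(nm,d[v0:v1,u0:u1].sum())
```

```text
t 34.9 pos [0.6078 0.1387 0.23  ] a 94.56 F [-0.  -0.8 -0.8] w 0.682 j6 92.1 zaxis [ 0.0027 -0.0189 -0.9998]
shift [-0.498  -0.2397  0.0192] /n [-0.0277 -0.0133  0.0011] len 0.553 turn 76.56
tray 735
nB 775
nAC 0
```

arm_command(
  moves="-0.0277 -0.0133 0 0 0;-0.0277 -0.0133 0 0 0;-0.0277 -0.0133 0 0 0;-0.0277 -0.0133 0 0 0;-0.0277 -0.0133 0 0 0;-0.0277 -0.0133 0 0 0;-0.0277 -0.0133 0 0 0;-0.0277 -0.0133 0 0 0;-0.0277 -0.0133 0 0 0;-0.0277 -0.0133 0 0 0;-0.0277 -0.0133 0 0 0;-0.0277 -0.0133 0 0 0;-0.0277 -0.0133 0 0 0;-0.0277 -0.0133 0 0 0;-0.0277 -0.0133 0 0 0;-0.0277 -0.0133 0 0 0;-0.0277 -0.0133 0 0 0;-0.0277 -0.0133 0 0 0",
)

```text
time_s: 36.75
tcp_pos: [0.4075, -0.3777, 0.2378]
tcp_rot: [0.678, 0.735, -0.006, 0.006]
wrist_force: [0.1, -0.6, 0.5]
width: 1.0
```

arm_command(
  moves="0 0 0 8 0;0 0 0 8 0;0 0 0 8 0;0 0 0 8 0;0 0 0 8 0;0 0 0 8 0;0 0 0 8 0;0 0 0 8 0;0 0 0 8 0;0 0 0 4.5 0;0 0 0 0 0;0 0 0 0 0",
)

```text
time_s: 37.95
tcp_pos: [0.4083, -0.3768, 0.2384]
tcp_rot: [0.987, 0.158, -0.001, 0.009]
wrist_force: [0.1, -0.3, -0.4]
width: 1.002
```

Run:
```python
from h import *
plan(.4085,-.377,.082,18,1)
snap('top')
o=np.load('cam_top.npz')['I']
snap('wrist','w6.png')
```

```text
t 38.0 pos [ 0.4083 -0.3768  0.2384] a 18.2 F [ 0.1 -0.3 -0.4] w 1.002 j6 111.9 zaxis [ 0.0013 -0.0175 -0.9998]
shift [ 0.0008 -0.0024  0.1564] /n [ 0.0008 -0.0024  0.1564] len 0.156 turn 0.2
```

View pics/w6.png

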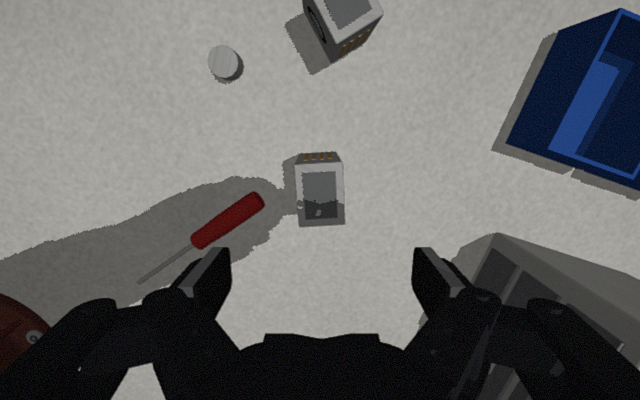

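Run:
```python
from h import *
def q(n,pts,z):
    P=np.array([ray('wrist',x,y,z)[:2] for x,y in pts])
    e=[np.roll(P,-1,0)[i]-P[i] for i in range(len(P))]
    print(n,P.mean(0).round(4),[(round(float(np.hypot(*v)),3),round(float(np.degrees(np.arctan2(v[1],v[0]))),1)) for v in e])
q('nC',[(294,165),(342,163),(345,224),(299,227)],.1)
q('nA edge',[(337,40),(382,14)],.1)
```

```text
nC [ 0.4068 -0.3794] [(0.043, -69.6), (0.058, -157.9), (0.043, 111.8), (0.059, 21.4)]
nA edge [ 0.5475 -0.3661] [(0.04, -43.9), (0.04, 136.1)]
```

arm_command(
  moves="-0.0013 -0.0006 0 -2.8 0;0 0 0.03 0 0;0 0 0.035 0 0;0 0 0.035 0 0;0 0 0.03 0 0;0 0 0.017 0 0;0 0 0.009 0 0;0 0 0 0 0;0 0 0 0 255;0 0 0 0 255;0 0 0 0 255;0 0 0 0 255;0 0 0 0 255;0 0 0 0 255;0 0 0 0 255",
)

```text
time_s: 39.55
tcp_pos: [0.408, -0.38, 0.0847]
tcp_rot: [0.983, 0.181, -0.0, 0.01]
wrist_force: [-0.9, 3.2, 6.8]
width: 0.506
```

Run:
```python
from h import *
plan(.4068,-.3794,.082,21)
```

```text
t 39.5 pos [ 0.408  -0.38    0.0847] a 20.87 F [-0.9  3.2  6.8] w 0.506 j6 109.0 zaxis [ 0.0034 -0.0195 -0.9998]
shift [-0.0009 -0.0011  0.0026] /n [-0.0009 -0.0011  0.0026] len 0.003 turn -0.13
```

arm_command(
  moves="0 0 -0.015 0 255;0 0 -0.03 0 255;0 0 -0.035 0 255;0 0 -0.035 0 255;0 0 -0.035 0 255;0 0 -0.025 0 255;0 0 0 -8 255;0 0 0 -8 255;0 0 0 -8 255;0 0 0 -8 255;0 0 0 -8 255;0 0 0 -8 255;0 0 0 -8 255;0 0 0 -8 255;0 0 0 -8 255;0 0 0 -1.6 255;0 0 0 0 255",
)

```text
time_s: 41.25
tcp_pos: [0.4072, -0.3766, 0.2585]
tcp_rot: [0.68, 0.733, -0.006, 0.007]
wrist_force: [0.5, -0.7, -3.0]
width: 0.504
```

Run:
```python
from h import *
plan(.617,.0118,.255,94.6,14)
```

```text
t 41.2 pos [ 0.4072 -0.3766  0.2585] a 94.32 F [ 0.5 -0.7 -3. ] w 0.504 j6 35.7 zaxis [ 0.0025 -0.0189 -0.9998]
shift [ 0.3715  0.2385 -0.0033] /n [ 0.0265  0.017  -0.0002] len 0.441 turn -0.28
```

arm_command(
  moves="0.0265 0.017 0 -0.3 255;0.0265 0.017 0 0 255;0.0265 0.017 0 0 255;0.0265 0.017 0 0 255;0.0265 0.017 0 0 255;0.0265 0.017 0 0 255;0.0265 0.017 0 0 255;0.0265 0.017 0 0 255;0.0265 0.017 0 0 255;0.0265 0.017 0 0 255;0.0265 0.017 0 0 255;0.0265 0.017 0 0 255;0.0265 0.017 0 0 255;0.0265 0.017 0 0 255;0 0 0 0 255;0 0 0 0 255",
)

```text
time_s: 42.85
tcp_pos: [0.6137, 0.0132, 0.2513]
tcp_rot: [0.677, 0.735, -0.006, 0.007]
wrist_force: [0.2, 0.7, -4.1]
width: 0.51
```

Run:
```python
from h import *
plan(.617,.0133,.159,94.6,1)
snap('wrist')
o=np.load('cam_wrist.npz')['I']
plan(.6178,.0133,.159)
```

```text
t 42.9 pos [0.6137 0.0132 0.2513] a 94.7 F [ 0.2  0.7 -4.1] w 0.51 j6 80.3 zaxis [ 0.0019 -0.0191 -0.9998]
shift [0.0016 0.0033 0.0923] /n [0.0016 0.0033 0.0923] len 0.092 turn 0.1
t 42.9 pos [0.6135 0.0125 0.2514] a 94.67 F [ 0.2  0.1 -2.3] w 0.508 j6 80.2 zaxis [ 0.0018 -0.0191 -0.9998]
shift [0.0022 0.0043 0.0924] /n [0.0022 0.0043 0.0924] len 0.093 turn None
```

arm_command(
  moves="0.002 0.0037 0 0 255;0 0 0.02 0 255;0 0 0.02 0 255;0 0 0.015 0 255;0 0 0.015 0 255;0 0 0.013 0 255;0 0 0.009 0 255;0 0 0 0 255",
)

```text
time_s: 43.7
tcp_pos: [0.6188, 0.0128, 0.1588]
tcp_rot: [0.678, 0.735, -0.005, 0.008]
wrist_force: [6.4, -0.1, -7.6]
width: 0.505
```

Run:
```python
from h import *
plan(.6172,.0133,.155,94.6,1)
```

```text
t 43.7 pos [0.6188 0.0128 0.1588] a 94.68 F [ 6.4 -0.1 -7.6] w 0.505 j6 80.3 zaxis [ 0.0045 -0.0186 -0.9998]
shift [ 0.0007 -0.0015  0.0038] /n [ 0.0007 -0.0015  0.0038] len 0.004 turn 0.08
```

arm_command(
  moves="0 0.001 0.004 0 255;0 0 0 0 0;0 0 0 0 0;0 0 0 0 0;0 0 0 0 0;0 0 -0.02 0 0;0 0 -0.03 0 0;0 0 0 0 255;0 0 0 0 255;0 0 0 0 255;0 0 0 0 255;0 0 0 0 255;0 0 0 0 255;0 0 0 0 255;0 0 0 0 255",
)

```text
time_s: 45.2
tcp_pos: [0.6184, 0.0142, 0.2054]
tcp_rot: [0.677, 0.736, -0.006, 0.007]
wrist_force: [0.0, -0.5, -0.7]
width: -0.003
```

Run:
```python
from h import *
plan(.619,.0125,.135,94.6,1)
```

```text
t 45.2 pos [0.6184 0.0142 0.2054] a 94.76 F [ 0.  -0.5 -0.7] w -0.003 j6 80.3 zaxis [ 0.0023 -0.0188 -0.9998]
shift [-0.0004  0.0004  0.0705] /n [-0.0004  0.0004  0.0705] len 0.07 turn 0.16
```

arm_command(
  moves="0 0 0.02 0 255;0 0 0.01 0 255;0 0 0.01 0 255;0 0 0.01 0 255;0 0 0.008 0 255;0 0 0.007 0 255;0 0 0.005 0 255;0 0 0 0 255;0 0 0 0 255;0 0 0 0 255",
)

```text
time_s: 46.2
tcp_pos: [0.6199, 0.0134, 0.1375]
tcp_rot: [0.677, 0.736, -0.005, 0.008]
wrist_force: [-0.6, 2.1, 15.1]
width: -0.003
```

arm_command(
  moves="0 0 -0.005 0 255;0 0 -0.01 0 255;0 0 0 0 255;0 0 0 0 255",
)

```text
time_s: 46.6
tcp_pos: [0.6189, 0.0131, 0.1508]
tcp_rot: [0.677, 0.736, -0.006, 0.008]
wrist_force: [1.3, 0.1, 3.1]
width: 0.002
```

arm_command(
  moves="0 0 -0.02 0 255;0 0 -0.03 0 0;0 0 -0.03 0 0;0 0 0 0 0;0 0 0 0 0",
)

```text
time_s: 47.1
tcp_pos: [0.6184, 0.0146, 0.2305]
tcp_rot: [0.677, 0.736, -0.006, 0.007]
wrist_force: [0.4, -0.2, 0.2]
width: 0.682
```

Run:
```python
from h import *
plan(.5677,-.344,.23,46.5,13)
snap('top')
crop('top','t5.png',255,120,505,260,3.2)
```

```text
t 47.1 pos [0.6184 0.0146 0.2305] a 94.75 F [ 0.4 -0.2  0.2] w 0.682 j6 80.4 zaxis [ 0.0028 -0.019  -0.9998]
shift [-0.3531 -0.0803  0.0071] /n [-0.0272 -0.0062  0.0005] len 0.362 turn 48.25
```

View pics/t5.png

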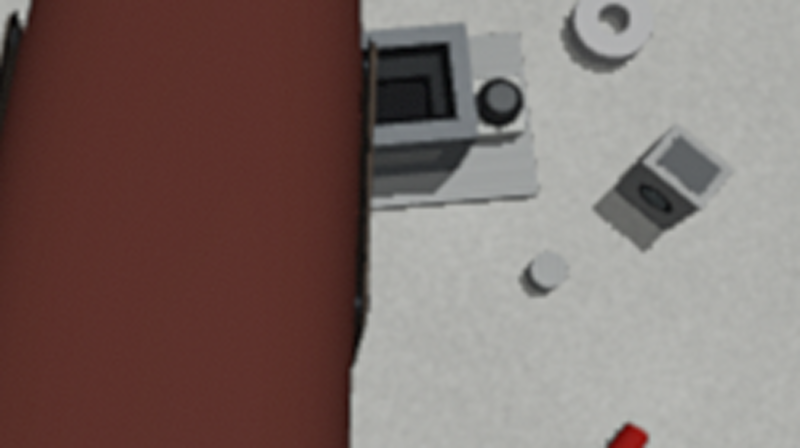

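arm_command(
  moves="-0.0272 -0.0062 0 0 0;-0.0272 -0.0062 0 0 0;-0.0272 -0.0062 0 0 0;-0.0272 -0.0062 0 0 0;-0.0272 -0.0062 0 0 0;-0.0272 -0.0062 0 0 0;-0.0272 -0.0062 0 0 0;-0.0272 -0.0062 0 0 0;-0.0272 -0.0062 0 0 0;-0.0272 -0.0062 0 0 0;-0.0272 -0.0062 0 0 0;-0.0272 -0.0062 0 0 0;-0.0272 -0.0062 0 0 0;0 0 0 8 0;0 0 0 8 0;0 0 0 8 0;0 0 0 8 0;0 0 0 8 0;0 0 0 8 0;0 0 0 0 0",
)

```text
time_s: 49.15
tcp_pos: [0.5667, -0.3439, 0.2354]
tcp_rot: [0.918, 0.396, -0.003, 0.008]
wrist_force: [0.1, 0.4, -0.2]
width: 1.001
```

Run:
```python
from h import *
plan(.5677,-.3443,.0835,46.5)
snap('wrist','w7.png')
```

```text
t 49.1 pos [ 0.5667 -0.3439  0.2354] a 46.63 F [ 0.1  0.4 -0.2] w 1.001 j6 96.2 zaxis [ 2.000e-04 -1.720e-02 -9.999e-01]
shift [ 0.0023 -0.0009  0.1519] /n [ 0.0023 -0.0009  0.1519] len 0.152 turn 0.13
```

View pics/w7.png

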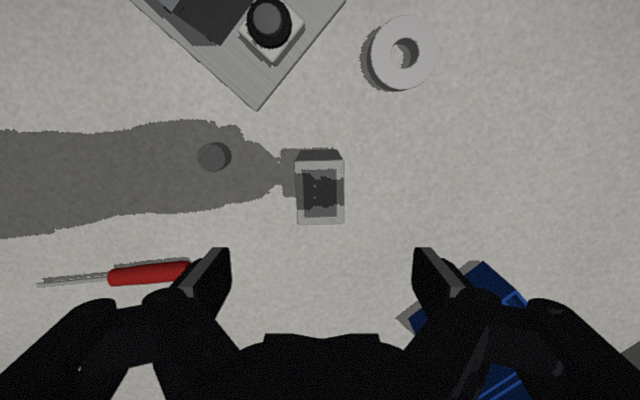

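Run:
```python
from h import *
P=np.array([ray('wrist',x,y,.1)[:2] for x,y in [(294,161),(344,160),(344,222),(298,224)]]);print(P.mean(0))
e=np.roll(P,-1,0)-P;print(np.degrees(np.arctan2(e[:,1],e[:,0])).round(1))
print('btn',ray('wrist',267,20,.06))
plan(*P.mean(0),.0835,46.5)
```

```text
[ 0.56714552 -0.34436633]
[ -42.3 -132.2  139.    48.9]
btn [ 0.6351634  -0.20423021  0.06      ]
t 49.2 pos [ 0.5668 -0.344   0.2357] a 46.92 F [ 0.1 -0.1 -0.2] w 0.998 j6 95.9 zaxis [ 5.000e-04 -1.740e-02 -9.998e-01]
shift [ 0.0018 -0.0014  0.1522] /n [ 0.0018 -0.0014  0.1522] len 0.152 turn 0.42
```

arm_command(
  moves="0.0018 -0.0014 0 -0.8 0;0 0 0.03 0 0;0 0 0.035 0 0;0 0 0.035 0 0;0 0 0.03 0 0;0 0 0.014 0 0;0 0 0.008 0 0;0 0 0 0 0;0 0 0 0 255;0 0 0 0 255;0 0 0 0 255;0 0 0 0 255;0 0 0 0 255;0 0 0 0 255;0 0 0 0 255",
)

```text
time_s: 50.7
tcp_pos: [0.5683, -0.3451, 0.0866]
tcp_rot: [0.915, 0.403, -0.002, 0.01]
wrist_force: [-3.0, 2.0, 7.7]
width: 0.502
```

Run:
```python
from h import *
plan(.5671,-.3444,.0835,47.5)
```

```text
t 50.7 pos [ 0.5683 -0.3451  0.0866] a 47.57 F [-3.   2.   7.7] w 0.502 j6 95.2 zaxis [ 0.0035 -0.0197 -0.9998]
shift [-0.0002 -0.0014  0.0031] /n [-0.0002 -0.0014  0.0031] len 0.003 turn 0.07
```

arm_command(
  moves="0 0 -0.015 0 255;0 0 -0.03 0 255;0 0 -0.035 0 255;0 0 -0.035 0 255;0 0 -0.035 0 255;0 0 -0.025 0 255;0 0 0 -8 255;0 0 0 -8 255;0 0 0 -8 255;0 0 0 -8 255;0 0 0 -8 255;0 0 0 -7 255;0 0 0 0 255;0 0 0 0 255",
)

```text
time_s: 52.1
tcp_pos: [0.5675, -0.3416, 0.2602]
tcp_rot: [0.68, 0.733, -0.006, 0.007]
wrist_force: [-0.5, -0.1, -4.2]
width: 0.504
```

Run:
```python
from h import *
plan(.6295,-.111,.255,94.6,8)
```

```text
t 52.1 pos [ 0.5675 -0.3416  0.2602] a 94.35 F [-0.5 -0.1 -4.2] w 0.504 j6 48.6 zaxis [ 0.0024 -0.0188 -0.9998]
shift [0.2253 0.0794 0.001 ] /n [0.0282 0.0099 0.0001] len 0.239 turn -0.25
```

arm_command(
  moves="0.0282 0.0099 0 -0.3 255;0.0282 0.0099 0 0 255;0.0282 0.0099 0 0 255;0.0282 0.0099 0 0 255;0.0282 0.0099 0 0 255;0.0282 0.0099 0 0 255;0.0282 0.0099 0 0 255;0.0282 0.0099 0 0 255;0 0 0 0 255;0 0 0 0 255;0 0 0 0 255",
)

```text
time_s: 53.2
tcp_pos: [0.6274, -0.1109, 0.256]
tcp_rot: [0.677, 0.736, -0.006, 0.007]
wrist_force: [0.7, 0.2, -3.5]
width: 0.507
```

Run:
```python
from h import *
plan(.629,-.111,.161,94.6,1)
```

```text
t 53.2 pos [ 0.6274 -0.1109  0.256 ] a 94.75 F [ 0.7  0.2 -3.5] w 0.507 j6 69.1 zaxis [ 0.0024 -0.0192 -0.9998]
shift [0.0016 0.0015 0.0949] /n [0.0016 0.0015 0.0949] len 0.095 turn 0.15
```

arm_command(
  moves="0.0016 0.0015 0 0 255;0 0 0.02 0 255;0 0 0.02 0 255;0 0 0.018 0 255;0 0 0.015 0 255;0 0 0.013 0 255;0 0 0.008 0 255;0 0 0 0 255",
)

```text
time_s: 54.0
tcp_pos: [0.6287, -0.1105, 0.1609]
tcp_rot: [0.677, 0.736, -0.006, 0.007]
wrist_force: [-0.6, 0.2, -2.7]
width: 0.501
```

Run:
```python
from h import *
plan(.629,-.111,.157,94.6,1)
```

```text
t 54.0 pos [ 0.6287 -0.1105  0.1609] a 94.82 F [-0.6  0.2 -2.7] w 0.501 j6 69.1 zaxis [ 0.0013 -0.0184 -0.9998]
shift [-0.0004  0.0002  0.004 ] /n [-0.0004  0.0002  0.004 ] len 0.004 turn 0.22
```

arm_command(
  moves="0 0 0.004 0 255;0 0 0 0 0;0 0 0 0 0;0 0 0 0 0;0 0 0 0 0;0 0 -0.02 0 0;0 0 -0.03 0 0;0 0 0 0 255;0 0 0 0 255;0 0 0 0 255;0 0 0 0 255;0 0 0 0 255;0 0 0 0 255;0 0 0 0 255;0 0 0 0 255",
)

```text
time_s: 55.5
tcp_pos: [0.629, -0.1094, 0.2078]
tcp_rot: [0.676, 0.736, -0.006, 0.007]
wrist_force: [0.4, -0.5, 0.3]
width: -0.004
```

Run:
```python
from h import *
plan(.629,-.1115,.135,94.6,1)
```

```text
t 55.5 pos [ 0.629  -0.1094  0.2078] a 94.86 F [ 0.4 -0.5  0.3] w -0.004 j6 69.2 zaxis [ 0.0024 -0.0188 -0.9998]
shift [-0.0007 -0.0002  0.0729] /n [-0.0007 -0.0002  0.0729] len 0.073 turn 0.26
```

arm_command(
  moves="-0.0007 0 0.02 0 255;0 0 0.012 0 255;0 0 0.01 0 255;0 0 0.01 0 255;0 0 0.009 0 255;0 0 0.007 0 255;0 0 0.005 0 255;0 0 0 0 255;0 0 0 0 255;0 0 0 0 255",
)

```text
time_s: 56.5
tcp_pos: [0.6306, -0.1112, 0.1375]
tcp_rot: [0.676, 0.737, -0.005, 0.009]
wrist_force: [-3.6, 3.9, 20.2]
width: 0.002
```

arm_command(
  moves="0 0 -0.005 0 255;0 0 -0.01 0 255;0 0 0 0 255;0 0 0 0 255",
)

```text
time_s: 56.9
tcp_pos: [0.6296, -0.1114, 0.1503]
tcp_rot: [0.677, 0.736, -0.006, 0.008]
wrist_force: [2.3, -0.2, 4.4]
width: -0.003
```

arm_command(
  moves="0 0 -0.02 0 255;0 0 -0.03 0 255;0 0 -0.03 0 255;0 0 0 0 255;0 0 0 0 255",
)

```text
time_s: 57.4
tcp_pos: [0.629, -0.1097, 0.2297]
tcp_rot: [0.676, 0.736, -0.006, 0.007]
wrist_force: [0.2, -0.7, -1.0]
width: 0.0
```

Run:
```python
from h import *
plan(.6357,-.2037,.12,94.6,8)
snap('scene');crop('scene','s4.png',215,170,425,330,3.75)
```

```text
t 57.4 pos [ 0.629  -0.1097  0.2297] a 94.86 F [ 0.2 -0.7 -1. ] w 0.0 j6 69.2 zaxis [ 0.0025 -0.0189 -0.9998]
shift [-0.0921 -0.0014  0.1115] /n [-0.0115 -0.0002  0.0139] len 0.145 turn 0.26
```

View pics/s4.png

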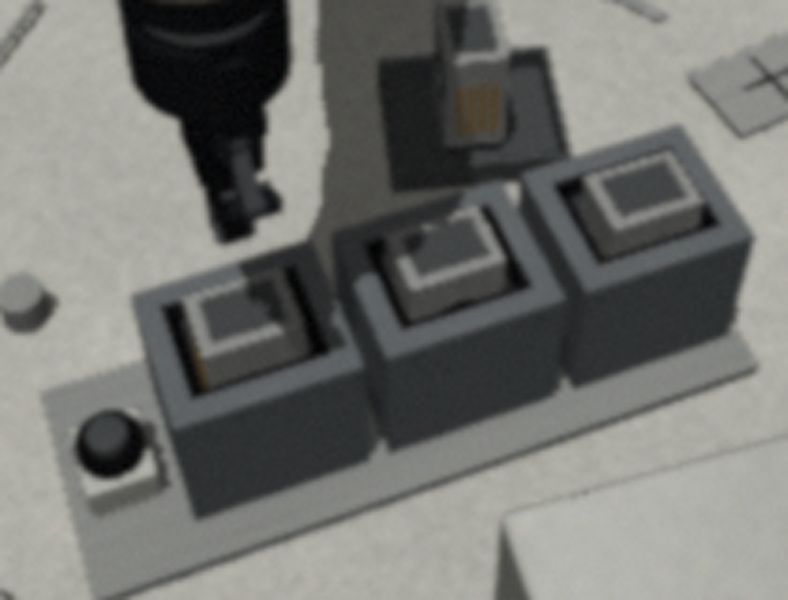

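arm_command(
  moves="-0.0197 0 0 0 255;-0.0197 0 0 0 255;-0.0197 0 0 0 255;-0.0197 0 0 0 255;-0.0197 -0.001 0 0 255;0 0 0.03 0 255;0 0 0.04 0 255;0 0 0.03 0 255;0 0 0.02 0 255;0 0 0.015 0 255;0 0 0 0 255;0 0 0 0 255",
)

```text
time_s: 58.65
tcp_pos: [0.6367, -0.2113, 0.0971]
tcp_rot: [0.677, 0.736, -0.006, 0.007]
wrist_force: [0.2, -0.2, -0.0]
width: 0.001
```

Run:
```python
from h import *
plan(.6357,-.21,.066,94.6,1)
```

```text
t 58.6 pos [ 0.6367 -0.2113  0.0971] a 94.83 F [ 0.2 -0.2 -0. ] w 0.001 j6 61.0 zaxis [ 0.0024 -0.0189 -0.9998]
shift [ 0.002  -0.0009  0.031 ] /n [ 0.002  -0.0009  0.031 ] len 0.031 turn 0.23
```

arm_command(
  moves="0.0015 0 0.01 0 255;0 0 0.009 0 255;0 0 0.004 0 255;0 0 0.003 0 255;0 0 0 0 255",
)

```text
time_s: 59.15
tcp_pos: [0.6369, -0.2095, 0.0721]
tcp_rot: [0.676, 0.736, -0.006, 0.008]
wrist_force: [-1.9, 1.3, 8.7]
width: 0.001
```

arm_command(
  moves="0 0 0.003 0 255;0 0 0 0 255",
)

```text
time_s: 59.35
tcp_pos: [0.6371, -0.2096, 0.0716]
tcp_rot: [0.676, 0.737, -0.006, 0.008]
wrist_force: [-10.4, 4.6, 32.1]
width: -0.002
```

arm_command(
  moves="0 0 -0.01 0 255;0 0 -0.03 0 255;0 0 -0.04 0 255;0 0 -0.04 0 255;0 0 -0.04 0 255;-0.03 0 0 0 255;-0.03 0 0 0 255;0 0 0 0 255;0 0 0 0 255;0 0 0 0 255",
)

```text
time_s: 60.35
tcp_pos: [0.6411, -0.2654, 0.2285]
tcp_rot: [0.676, 0.737, -0.006, 0.007]
wrist_force: [-0.0, -0.4, -0.5]
width: 0.002
```

Run:
```python
from h import *
o=load('scene')['I'];snap('scene');n=load('scene')['I']
d=np.abs(o.astype(int)-n).max(2)>40
def b(x0,y0,x1,y1):
    c=lambda x,y:(int(215+x/3.75),int(170+y/3.75))
    (u0,v0),(u1,v1)=c(x0,y0),c(x1,y1);return int(d[v0:v1,u0:u1].sum()),(u1-u0)*(v1-v0)
print('tray+old',b(375,0,570,190),'bayL',b(530,130,750,380),'bayM',b(340,190,560,440),'bayR',b(140,250,370,510))
plan(.6,-.2,.2)
```

```text
tray+old (807, 2600) bayL (0, 3953) bayM (531, 3953) bayR (913, 4270)
t 60.4 pos [ 0.6412 -0.2652  0.2287] a 94.91 F [0.  0.4 0.8] w -0.001 j6 57.0 zaxis [ 0.0019 -0.0183 -0.9998]
shift [ 0.069  -0.0354  0.0274] /n [ 0.069  -0.0354  0.0274] len 0.082 turn None
```

Run:
```python
from h import *
old=cv2.imread('pics/s4.png');new=load('scene')['I'][170:330,215:425,::-1];new=cv2.resize(new,(old.shape[1],old.shape[0]),interpolation=cv2.INTER_CUBIC)
for nm,(x0,y0,x1,y1) in dict(old=(430,30,525,160),tray=(375,45,570,195),bayL=(570,140,720,270),bayM=(370,190,540,330),bayR=(150,250,340,400),btn=(70,400,165,510)).items():
    g=lambda i:cv2.cvtColor(i,cv2.COLOR_BGR2GRAY)
    r=cv2.matchTemplate(g(new),g(old)[y0:y1,x0:x1],cv2.TM_CCOEFF_NORMED);_,m,_,l=cv2.minMaxLoc(r);print(nm,round(m,3),(l[0]-x0)/3.75,(l[1]-y0)/3.75)
hsv=cv2.cvtColor(new[0:200,400:600],cv2.COLOR_BGR2HSV);k=(hsv[...,1]>90)&(hsv[...,2]>60);ys,xs=np.nonzero(k);print('brass',k.sum(),xs.mean()+400 if k.any() else None,ys.mean() if k.any() else None)
```

```text
old 0.822 0.5333333333333333 -0.26666666666666666
tray 0.759 0.8 -0.26666666666666666
bayL 0.998 0.0 0.0
bayM 0.635 -53.6 17.333333333333332
bayR 0.718 54.13333333333333 -16.8
btn 0.81 -0.26666666666666666 0.0
brass 758 476.13984168865437 108.72427440633246
```

```bash
python3 -c "
from plant import ctrl
print(ctrl.finish_job())"
```

```text
the job is handed in; nothing more can be done
None
```

The job is done and handed in at about 60 s of robot time.

- **Finished cartridge:** I pushed it so it popped up, lifted it out, and held it over the cross. It showed the window, then the contacts, then the plain back, for over a second each. It now stands upright in the out-tray.
- **Waiting cartridges:** All three are in bays of their own. I pushed each to the stop, with the fingertips about 1.5 mm above the bay top at 15–20 N. The last close picture, taken before the start button, showed all three standing slightly proud, as caught.
- **Start button:** I pressed it last. The force rose to 32 N within 0.5 mm, so I took it as fully down; I have no direct reading of it.

**Checks that were less clear:**
- A joint limit met on the way to the eye left the tool tilted by about 1.1°. It stayed that way for the rest of the run, so the cartridge was shown about 1° off upright.
- On the way to the tray I moved the cartridge about 30 mm the wrong way, towards the lens. No contact force showed, and I corrected it.
- In the final picture comparison, the finished cartridge, the tray and the left bay had not moved. The comparison failed for the middle and right bays, probably because the arm's shadow had moved. For those two I rely on the earlier picture and on the fingertips, which met the cartridge tops at caught height as they drew back.

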